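# Open the large dosing valve four clicks

## Robot

A 6-joint arm with a two-finger parallel gripper is mounted at the origin on the work surface. World frame = base frame: x ahead of the robot, y to its left, z up, the work surface at z = 0. Lengths are in m, angles in degrees, forces in N, time in s.
With the tool pointing down it reaches from about 0.25 to 0.775 m from the base axis. Payload 8.9 kg.
Tool frame: the origin (TCP) lies between the finger pads; the fingertips stand 8 mm ahead of it and the grasp point (between the pads) lies 11 mm behind it; z points along the fingers, y is the line along which they close (so a half turn about z gives the same grasp; the last joint's range is limited). The gripper opens to 85 mm and grips with 20 to 120 N. Pads are 22 mm wide; open, the fingers measure 114 mm over their backs; the gripper's body (76 mm by 85 mm) begins 54 mm behind the grasp point. The pads swing forward as they close: fully open they stand 13 mm farther back than shut.
Start: joints at [55.56, 16.656, -8.789, 64.555, 0, 82.019], TCP at [0.234, 0.47, 0.239] pointing down, gripper open.
Joint ranges: [-144.48, 144.48], [-52.06, 99.96], [-74.48, 78.29], [-112.23, 115.85], [-86.99, 84.42], [-180, 180]. Speed limits (degrees/s): [127.2, 127.2, 159.86, 180, 180, 180].

## Interface

Orientations are given as a 3x3 rotation matrix whose columns are the frame's x, y, z axes.
In Python, from bench import read_state, camera, get_calibration, robot gives the robot as it stands.
- The arm moves only by the tool play_rows, never from a script. Its arguments are lists of equal length, an entry for each row: "delta_pos": the shift along the tool's x, y, z in mm, a list of three; "turn": the turn, a rotation vector about the tool's x, y, z in rad, a list of three; "claw": the finger opening in mm, from 0 to 85.4. In form: {"delta_pos": [[tx, ty, tz], ...], "turn": [[ax, ay, az], ...], "claw": [claw, ...]}. A call has 1 to 10 rows; each row shifts and turns the commanded pose from where the row before left it, along the tool's axes as they then stand; what a row does not reach is not made up. A row lasts 1/12 s, in which the tool goes at most 41.7 mm and 7.16 degrees, less where a joint would pass 70% of its speed; a pose out of reach is approached as far as the arm can. A call with a gripper value outside its range is refused whole. The fingers move at their own pace and stop on an object; the grip force is fixed at half the most. Time passes only in rows, so rows that do not move let the fingers close. It gives the time, the measured TCP pose, the force, the opening and the grip force at its end, in the units of the state.
- read_state(): the state, without advancing time (a new reading comes with each control period).
- camera(name): name is "side" or "top"; returns the picture (400x640x3 uint8, red, green, blue); there is no depth.
- get_calibration(name): a dict with "fx", "fy", "cx", "cy" (pixels), "R" (3x3) and "t" (3): a world point X has camera coordinates R X + t. Camera axes: x right, y down, z forward; pixel columns grow to the right and rows downward; lengths in m; the calibration is good to about 2 mm. A picture is of the moment at which its call begins. get_calibration takes no time and is no camera call.
- robot.sign_off(): hands the job in; it is judged then, once.
The state is a dict: "clock": time; "q": joint angles; "qd": joint speeds; "effort": joint torques, N m; "eef_pos": TCP position; "ee_rot": TCP orientation; "force": force on the tool from outside, world axes, zero at the start; "torque": the same for the moment, N m; "width": finger opening in m; "grip_force": force on a finger pad.
Only numpy, scipy, OpenCV 4.12 (cv2) and the standard library are available. Lean on these libraries where they do the work, as an engineer would, in place of code of your own. Each camera call takes 0.05 s, during which the arm holds its last target. There are 200 camera calls.

## Task

Open the larger of the two dosing valves by exactly four clicks: with a fingertip, gently push the peg on its dial round clockwise (seen from above), without gripping it and without turning past the fourth click or backwards. Leave the dial resting in that fourth stop, and leave the smaller valve and everything else on the bench where it is.

Things in the scene. Friction and masses are not known exactly. Their poses are not given: they have to be found in the camera images.
- large_valve: The valve to set (sizes in mm): the larger of two round aluminium housings fixed on the steel lid plate, each with a black dial. Collar 116 across, 40 high, 12 black ticks round its top, one per click. Origin: centre of its underside, 18 above the work surface; z up. The flat dial on it, 90 across, 12 thick, carries only an upright steel peg. Valves may be left or right.
- large_dial (a joint): Large dial's angle, rad: 0 at the start, in a click stop; grows clockwise from above. One click is 0.5236 rad (30 degrees, 17.8 mm of peg travel). Pushing the peg takes about 3 to 6 N up to half way between stops; past that the dial snaps forward by itself into the next stop and stays. It can turn well past four clicks, and a little backwards.
- large_dial_axis (a point): Point on the large dial's vertical axis at its flat top face, 70 mm above the work surface.
- large_dial_peg (a point): Centre of the top of the large dial's peg: 12 mm across, 26 mm tall above the dial's face (top 96 mm above the work surface), its axis 34 mm from the dial's axis; moves round with the dial. A white line on the dial's rim points the same way as the peg.
- small_valve: The other valve, to be left alone: same shape but smaller, collar 90 mm across, 40 high, dial 64 across, peg 12 across and 20 tall (top 90 above the work surface), its axis 22 from the dial's axis. Fixed on the plate; origin centre of its underside. Either valve may be on the left or the right.
- small_dial (a joint): Angle of the small dial in rad, 0 at the start, grows clockwise seen from above; must stay there.
- lid_plate: Fixed round steel plate, 580 mm across, 18 thick, lying on the work surface; origin centre of its underside. Both valves stand on it.
- cross: Fixed steel pipe cross standing on the plate beyond the valves, 54 mm across, 146 high, side arms along y 148 over all at 98 above its foot; origin centre of its foot.
- seal_ring: Bystander, loose: flat steel ring, 52 mm outside, 8 high; origin centre of its underside.
- blank_cap: Bystander, loose: steel blanking cap, disc 40 mm across with a 24 stub, 26 high; origin centre of its underside.
- clamp: Bystander, loose: aluminium ring clamp with a wing screw, about 85 by 62 mm, 14 high; origin on its underside at the ring's centre.
- bolt_jar: Bystander, loose: clear jar with black cap, 56 mm across, 75 high; origin centre of its underside.
- spanner: Bystander, loose: steel spanner, 160 mm long, lying flat.
- driver: Bystander, loose: screwdriver with black handle, 180 mm long, lying flat.
- elbow: Bystander, loose: upright steel pipe elbow, 40 mm across the foot, 74 high, its upper arm 39 long; origin centre of its foot's underside.

How it is judged (in metres and radians):
At the end, for the whole second after the job is handed in: The large dial rests in the fourth stop clockwise from its start (2.09 rad, within 0.12 rad), and the small dial is within 0.12 rad of its start (value of joint large_dial between 1.9744 and 2.2144 rad and velocity of joint large_dial between -0.05 and 0.05 rad/s and value of joint small_dial between -0.12 and 0.12 rad); the robot touches nothing.
It fails at once if the large dial is turned more than half a click past the fourth, or more than half a click backwards (value of joint large_dial above 2.3562 rad or value of joint large_dial below -0.2618 rad).
It fails at once if the valve is gripped or pushed hard (over 18 N from the fingers) (contact force between the fingers and large_valve above 18 N).
It fails at once if the valve is pushed with another part of the robot than its fingers (contact force between the arm and large_valve above 2 N).
It fails at once if the small dial is turned by half a click (value of joint small_dial above 0.26 rad or value of joint small_dial below -0.26 rad).
It fails at once if a loose bystander is shifted, lifted or knocked over (moved more than 15 mm) (distance of any of seal_ring, blank_cap, clamp, bolt_jar, spanner, driver, elbow from where it was at the start of the episode above 0.015 m).
It also fails if it takes over 48 s, if anything falls off the work surface, if the arm or the gripper's body presses on something with over 40 N, if the wrist force passes 120 N, or if a joint passes its speed limit or range.

## Working session

There is one attempt and no reset: what is moved stays moved. The work goes in short steps, Python scripts to look and compute and a tool call to move; the robot and the scene stay as the last step left them, time stands still between calls to the robot, and variables do not carry over. Pictures are saved under pics/ and viewed, at most 10 in all, crops included, and the job is handed in when it is done.

Besides the shell and the picture viewer there is one more tool, called after ">>>" as a command line: name --argument value ..., lists and objects as JSON in quotes. play_rows: Moves the arm, as the interface text tells. Its arguments: {"type":"object","properties":{"delta_pos":{"type":"array"},"turn":{"type":"array"},"claw":{"type":"array"}},"required":["delta_pos","turn","claw"]}

```bash
mkdir -p pics; ls; python3 - <<'E'
from bench import *
import cv2
for n in("top","side"):
    cv2.imwrite(f"pics/{n}0.png",camera(n)[:,:,::-1]); c=get_calibration(n); print(n,c)
s=read_state();print(s["clock"],s["eef_pos"],s["ee_rot"],s["force"],s["width"])
E
```

```text
pics
top {'fx': 474.06847998826026, 'fy': 474.06847998826026, 'cx': 321.2491182675447, 'cy': 197.7579189446474, 'R': array([[-9.02564696e-03, -9.99956047e-01, -2.53795978e-03],
       [-9.81268990e-01,  9.34534175e-03, -1.92415784e-01],
       [ 1.92431045e-01,  7.53744295e-04, -9.81310208e-01]]), 't': array([0.00392332, 0.56523415, 1.38602909])}
side {'fx': 511.9085955170067, 'fy': 511.9085955170067, 'cx': 320.90312958192993, 'cy': 192.57981840679284, 'R': array([[ 0.99423781, -0.10522103, -0.02048699],
       [-0.08454624, -0.65220806, -0.75331042],
       [ 0.06590232,  0.7507018 , -0.65734595]]), 't': array([-0.54971282,  0.10252504,  1.41695866])}
0.1 [0.23368028 0.46968094 0.2387835 ] [[-8.95258697e-01  4.45546159e-01 -6.96694322e-04]
 [ 4.45546667e-01  8.95258164e-01 -9.94030595e-04]
 [ 1.80834766e-04 -1.20032437e-03 -9.99999263e-01]] [-0.16951891  0.58100749  0.06712305] 0.08574286528724913
```

View pics/top0.png

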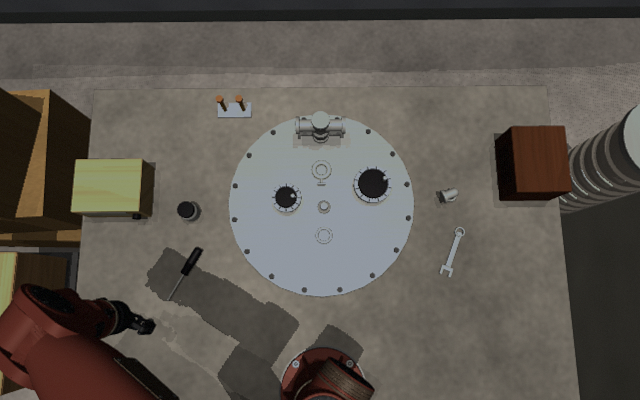

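View pics/side0.png

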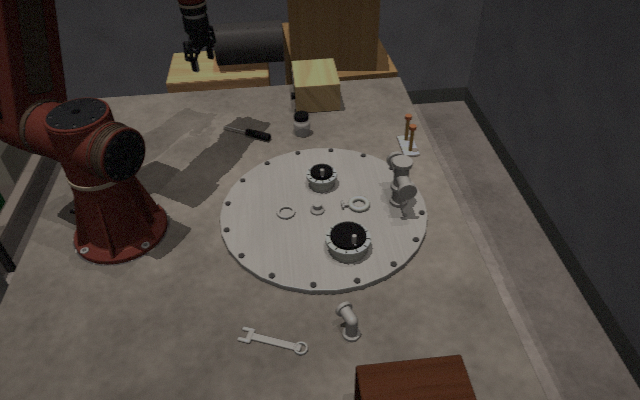

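The large valve is on the right: top (372,184), side (348,238). The small one is at top (286,198). Next I'll measure the dial and peg on zoomed crops.

```bash
cat > h.py <<'E'
import numpy as np, cv2
from bench import *
def ray(n,u,v,z):
    c=get_calibration(n); R,t=c["R"],c["t"]
    o=-R.T@t; d=R.T@np.array([(u-c["cx"])/c["fx"],(v-c["cy"])/c["fy"],1])
    return o+d*(z-o[2])/d[2]
def proj(n,X):
    c=get_calibration(n); p=c["R"]@np.array(X)+c["t"]
    return p[0]/p[2]*c["fx"]+c["cx"],p[1]/p[2]*c["fy"]+c["cy"]
def crop(n,img,u,v,w,h,k):
    return cv2.resize(img[v:v+h,u:u+w,::-1],None,fx=k,fy=k,interpolation=cv2.INTER_CUBIC)
E
python3 - <<'E'
from h import *
for n,(u,v,w,h) in dict(top=(345,155,56,56),side=(318,210,60,60)).items():
    im=cv2.imread(f"pics/{n}0.png")[:,:,::-1]
    m=np.zeros(im.shape[:2],np.uint8); m[v:v+h,u:u+w]=(im[v:v+h,u:u+w].max(2)<60)*255
    cs=max(cv2.findContours(m,0,2)[0],key=cv2.contourArea)
    e=cv2.fitEllipse(cv2.convexHull(cs)); print(n,e,ray(n,*e[0],.070))
a=crop("top",cv2.imread("pics/top0.png")[:,:,::-1],345,155,56,56,7)
b=crop("side",cv2.imread("pics/side0.png")[:,:,::-1],318,210,56,56,7)
cv2.imwrite("pics/z.png",np.hstack([a,b])[:,:,::-1][:,:,::-1])
E
```

```text
top ((372.53973388671875, 183.1661376953125), (28.715837478637695, 29.137218475341797), 89.14349365234375) [ 0.60577793 -0.15685394  0.07      ]
side ((347.6064453125, 235.4376983642578), (27.32942008972168, 38.29534912109375), 91.68917083740234) [ 0.60411173 -0.16696976  0.07      ]
```

View pics/z.png

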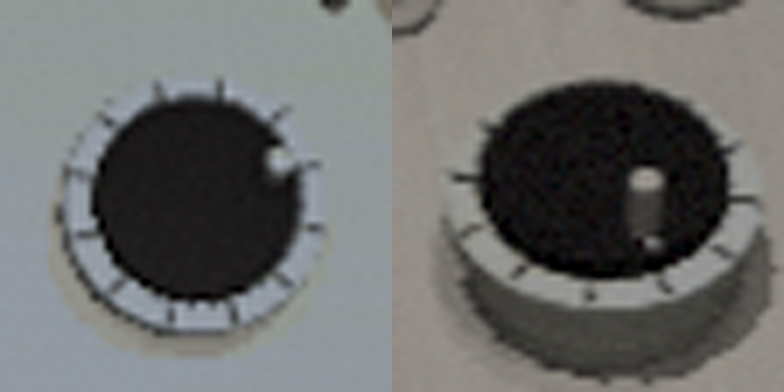

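Left crop (top view): the dial centre is near (373,183) and the peg top near (384.6,177.6). Right crop (side view): the peg top is at about (354.4,235.3) and the white rim line at about (355,244.7).

```bash
python3 - <<'E'
from h import *
a=ray("top",384.6,177.6,.096);b=ray("side",354.4,235.5,.096);l=ray("side",354.8,244.7,.07)
print(a,b,l)
for n in("top","side"):
    c=get_calibration(n);o=-c["R"].T@c["t"];print(n,o)
    th=np.linspace(0,2*np.pi,200)
    C=np.array([.606,-.159])
    # predicted hull-ellipse centre of a 90 mm x 12 mm cylinder at C, to correct the fit
    P=np.array([proj(n,[C[0]+.045*np.cos(q),C[1]+.045*np.sin(q),z]) for z in(.058,.07) for q in th],np.float32)
    e=cv2.fitEllipse(cv2.convexHull(P)[:,0]);print(n,e,ray(n,*e[0],.07))
for q in(a,b,l):
    d=q[:2]-C;print(np.hypot(*d),np.degrees(np.arctan2(d[1],d[0])))
s=read_state()
E
```

```text
[ 0.61649903 -0.19035648  0.096     ] [ 0.61651705 -0.19413458  0.096     ] [ 0.61710902 -0.200517    0.07      ]
top [ 0.28796713 -0.00240387  1.46889442]
top ((373.0751647949219, 183.54713439941406), (29.787538528442383, 30.01889419555664), 87.72635650634766) [ 0.60458148 -0.15843729  0.07      ]
side [ 0.46183252 -1.0546871   0.99740326]
side ((347.8874206542969, 235.08938598632812), (29.109384536743164, 36.63649368286133), 91.85322570800781) [ 0.60498661 -0.16585596  0.07      ]
0.033067483190825364 -71.48800546310392
0.03667488538607236 -73.33565903190413
0.04297757026596598 -75.01986524706264
```

>>> play_rows --delta_pos '[[-30, -18, 0], [-30, -18, 0], [-30, -18, 0], [-30, -18, 0], [-30, -18, 0], [-30, -18, 0], [-30, -18, 0], [-30, -18, 0], [-30, -18, 0], [-30, -18, 0]]' --turn '[[0, 0, 0], [0, 0, 0], [0, 0, 0], [0, 0, 0], [0, 0, 0], [0, 0, 0], [0, 0, 0], [0, 0, 0], [0, 0, 0], [0, 0, 0]]' --claw '[0, 0, 0, 0, 0, 0, 0, 0, 0, 0]'

```text
clock: 0.93
eef_pos: [0.4227, 0.1735, 0.2392]
ee_rot: [[-0.895, 0.446, -0.0], [0.446, 0.895, -0.0], [0.0, -0.0, -1.0]]
force: [0.7, 1.3, -0.1]
width: 0.0002
grip_force: 0.0
```

>>> play_rows --delta_pos '[[-30, -18, 0], [-30, -18, 0], [-30, -18, 0], [-30, -18, 0], [-30, -18, 0], [-30, -18, 0], [-30, -18, 0], [-30, -18, 0], [-30, -18, 0], [-30, -18, 0]]' --turn '[[0, 0, 0], [0, 0, 0], [0, 0, 0], [0, 0, 0], [0, 0, 0], [0, 0, 0], [0, 0, 0], [0, 0, 0], [0, 0, 0], [0, 0, 0]]' --claw '[0, 0, 0, 0, 0, 0, 0, 0, 0, 0]'

```text
clock: 1.77
eef_pos: [0.6111, -0.1212, 0.2389]
ee_rot: [[-0.895, 0.446, -0.001], [0.446, 0.895, 0.0], [0.001, -0.0, -1.0]]
force: [0.4, 0.5, 0.2]
width: 0.0
grip_force: 0.0
```

>>> play_rows --delta_pos '[[0, 0, 0], [0, 0, 0], [0, 0, 0], [0, 0, 0], [0, 0, 0], [0, 0, 0], [0, 0, 0], [0, 0, 0], [0, 0, 0]]' --turn '[[0, 0, -0.095], [0, 0, -0.095], [0, 0, -0.095], [0, 0, -0.095], [0, 0, -0.095], [0, 0, -0.095], [0, 0, -0.095], [0, 0, -0.095], [0, 0, 0]]' --claw '[0, 0, 0, 0, 0, 0, 0, 0, 0]'

```text
clock: 2.52
eef_pos: [0.6104, -0.1196, 0.2389]
ee_rot: [[-0.955, -0.298, -0.001], [-0.298, 0.955, 0.0], [0.001, 0.0, -1.0]]
force: [0.2, -0.4, -0.7]
width: -0.0005
grip_force: 0.0
```

```bash
cat > w.py <<'E'
from h import *
import sys
# displacement in tool mm from now to the pose touching the peg at angle a (deg) with gap g (mm), tcp height z
def go(a,g,z,C=np.array([.606,-.159])):
    s=read_state();a=np.radians(a);t=np.array([np.sin(a),-np.cos(a)])
    X=np.r_[C+.034*np.array([np.cos(a),np.sin(a)])-(.017+g/1000)*t,z]
    R=s["ee_rot"];x=R[:,0]
    print(s["clock"],s["eef_pos"].round(4),"yaw",np.degrees(np.arctan2(x[1],x[0])).round(1),"want",np.degrees(np.arctan2(t[1],t[0])).round(1),"d",(R.T@(X-s["eef_pos"])*1000).round(1),"F",s["force"].round(1),"w",round(s["width"],4),"z",R[:,2].round(3),s["q"].round(0))
if __name__=="__main__": go(*map(float,sys.argv[1:]))
E
python3 w.py -73 15 .086
```

```text
2.5167 [ 0.6104 -0.1196  0.2389] yaw -162.7 want -163.0 d [-15.9 -70.6 152.8] F [ 0.2 -0.4 -0.7] w -0.0005 z [-0.001  0.    -1.   ] [-18.  28.   7.  70.  -0. -35.]
```

>>> play_rows --delta_pos '[[-6, -24, 0], [-5, -24, 0], [-5, -22, 0], [0, 0, 30], [0, 0, 30], [0, 0, 30], [0, 0, 20], [0, 0, 0]]' --turn '[[0, 0, 0], [0, 0, 0], [0, 0, 0], [0, 0, 0], [0, 0, 0], [0, 0, 0], [0, 0, 0], [0, 0, 0]]' --claw '[0, 0, 0, 0, 0, 0, 0, 0]'

```text
clock: 3.18
eef_pos: [0.6435, -0.1807, 0.1242]
ee_rot: [[-0.957, -0.291, -0.008], [-0.291, 0.957, 0.003], [0.006, 0.005, -1.0]]
force: [-0.1, 0.0, -0.4]
width: 0.0002
grip_force: 0.0
```

```bash
python3 w.py -73 15 .086; python3 - <<'E'
from h import *
a=crop("top",camera("top"),335,150,70,70,5);b=crop("side",camera("side"),313,190,80,80,5)
b=cv2.resize(b,(350,350));cv2.imwrite("pics/a1.png",np.hstack([a,b]))
E
```

```text
3.1833 [ 0.6435 -0.1807  0.1242] yaw -163.1 want -163.0 d [-2.7 -2.4 38.1] F [-0.1  0.  -0.4] w 0.0002 z [-0.008  0.003 -1.   ] [-22.  37.   6.  60.   0. -39.]
```

View pics/a1.png

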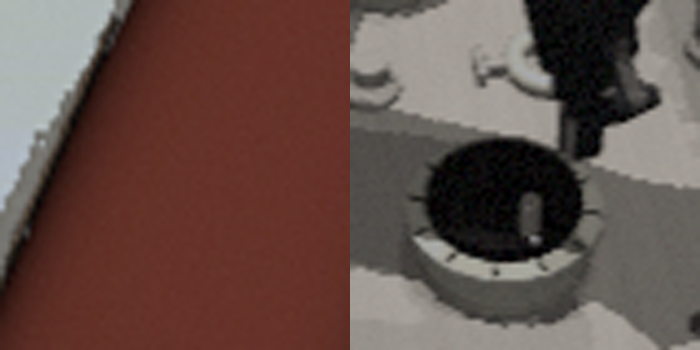

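The arm hides the top view. In the side view, the closed fingertips (about 585,150) are clear of the peg (532,205) on its +x side. I'll descend.

>>> play_rows --delta_pos '[[0, 0, 10], [0, 0, 10], [0, 0, 10], [0, 0, 6], [0, 0, 0], [0, 0, 0]]' --turn '[[0, 0, 0], [0, 0, 0], [0, 0, 0], [0, 0, 0], [0, 0, 0], [0, 0, 0]]' --claw '[0, 0, 0, 0, 0, 0]'

```text
clock: 3.78
eef_pos: [0.6462, -0.1817, 0.0929]
ee_rot: [[-0.956, -0.294, -0.001], [-0.294, 0.956, 0.0], [0.001, 0.001, -1.0]]
force: [-1.0, -0.0, 0.7]
width: -0.0003
grip_force: 0.0
```

```bash
python3 w.py -73 0 .086
```

```text
3.7833 [ 0.6462 -0.1817  0.0929] yaw -162.9 want -163.0 d [14.8 -0.5  6.9] F [-1.  -0.   0.7] w -0.0003 z [-0.001  0.    -1.   ] [-22.  38.   4.  55.   0. -39.]
```

>>> play_rows --delta_pos '[[0, 0, 3], [0, 0, 3], [3, 0, 0], [3, 0, 0], [2, 0, 0], [2, 0, 0], [0, 0, 0], [0, 0, 0]]' --turn '[[0, 0, 0], [0, 0, 0], [0, 0, 0], [0, 0, 0], [0, 0, 0], [0, 0, 0], [0, 0, 0], [0, 0, 0]]' --claw '[0, 0, 0, 0, 0, 0, 0, 0]'

```text
clock: 4.45
eef_pos: [0.6369, -0.1849, 0.0875]
ee_rot: [[-0.956, -0.294, 0.0], [-0.294, 0.956, -0.0], [-0.0, -0.0, -1.0]]
force: [-0.3, 0.3, 0.4]
width: 0.0001
grip_force: 0.0
```

```bash
python3 w.py -73 0 .086
```

```text
4.45 [ 0.6369 -0.1849  0.0875] yaw -162.9 want -163.0 d [ 5.  -0.2  1.5] F [-0.3  0.3  0.4] w 0.0001 z [ 0. -0. -1.] [-23.  38.   2.  54.  -0. -40.]
```

>>> play_rows --delta_pos '[[1, 0, 0], [1, 0, 0], [1, 0, 0], [1, 0, 0], [1, 0, 0], [0, 0, 0], [0, 0, 0]]' --turn '[[0, 0, 0], [0, 0, 0], [0, 0, 0], [0, 0, 0], [0, 0, 0], [0, 0, 0], [0, 0, 0]]' --claw '[0, 0, 0, 0, 0, 0, 0]'

```text
clock: 5.03
eef_pos: [0.6322, -0.1863, 0.0873]
ee_rot: [[-0.956, -0.294, 0.0], [-0.294, 0.956, -0.0], [-0.0, -0.0, -1.0]]
force: [0.1, 0.3, -0.5]
width: 0.0001
grip_force: 0.2
```

>>> play_rows --delta_pos '[[1, 0, 0], [0.5, 0, 0], [0, 0, 0]]' --turn '[[0, 0, 0], [0, 0, 0], [0, 0, 0]]' --claw '[0, 0, 0]'

```text
clock: 5.28
eef_pos: [0.631, -0.1868, 0.0874]
ee_rot: [[-0.956, -0.294, 0.001], [-0.294, 0.956, -0.0], [-0.001, -0.0, -1.0]]
force: [2.1, -0.1, -0.5]
width: -0.0
grip_force: 1.2
```

```bash
python3 w.py -73 0 .086
```

```text
5.2833 [ 0.631  -0.1868  0.0874] yaw -162.9 want -163.0 d [-1.2 -0.1  1.4] F [ 2.1 -0.1 -0.5] w -0.0 z [ 0.001 -0.    -1.   ] [-23.  37.   1.  53.   0. -40.]
```

>>> play_rows --delta_pos '[[1.8, -0.84, 0], [1.8, -0.84, 0], [1.8, -0.84, 0], [1.8, -0.84, 0], [0, 0, 0]]' --turn '[[0, 0, 0.0524], [0, 0, 0.0524], [0, 0, 0.0524], [0, 0, 0.0524], [0, 0, 0]]' --claw '[0, 0, 0, 0, 0]'

```text
clock: 5.7
eef_pos: [0.624, -0.1916, 0.0873]
ee_rot: [[-0.996, -0.086, -0.001], [-0.086, 0.996, 0.0], [0.001, 0.0, -1.0]]
force: [0.3, -0.1, 0.1]
width: 0.0001
grip_force: 0.0
```

```bash
python3 w.py -85 0 .087
```

```text
5.7 [ 0.624  -0.1916  0.0873] yaw -175.1 want -175.0 d [-1.9  0.   0.3] F [ 0.3 -0.1  0.1] w 0.0001 z [-0.001  0.    -1.   ] [-23.  37.  -0.  53.  -0. -28.]
```

```bash
cat > v.py <<'E'
from h import *
import sys
b=crop("side",camera("side"),313,200,70,70,6);cv2.imwrite(f"pics/{sys.argv[1]}.png",b)
C=[.606,-.159]
for k in range(5):
    a=np.radians(-73-30*k);u,v=proj("side",[C[0]+.034*np.cos(a),C[1]+.034*np.sin(a),.096]);print(k,round((u-313)*6),round((v-200)*6))
E
python3 v.py c1
```

```text
0 246 209
1 203 213
2 163 202
3 136 179
4 129 149
```

View pics/c1.png

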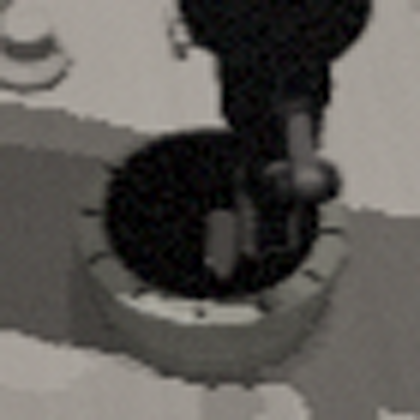

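The peg top is at about (222,213), roughly halfway between stop 0 (246) and stop 1 (203), so it may be mid-snap. I'll let time pass and look at the brightness profile.

>>> play_rows --delta_pos '[[0, 0, 0], [0, 0, 0], [0, 0, 0], [0, 0, 0]]' --turn '[[0, 0, 0], [0, 0, 0], [0, 0, 0], [0, 0, 0]]' --claw '[0, 0, 0, 0]'

```text
clock: 6.08
eef_pos: [0.6244, -0.1915, 0.0873]
ee_rot: [[-0.996, -0.089, -0.0], [-0.089, 0.996, -0.0], [0.0, 0.0, -1.0]]
force: [0.0, 0.1, 0.2]
width: -0.0001
grip_force: 0.0
```

```bash
cat >> v.py <<'E'
g=b.max(2)[205:235].mean(0)[100:320:6].astype(int);print(list(zip(range(100,320,6),g)))
E
python3 v.py c2; python3 w.py -85 0 .087
```

```text
0 246 209
1 203 213
2 163 202
3 136 179
4 129 149
[(100, np.int64(60)), (106, np.int64(29)), (112, np.int64(8)), (118, np.int64(8)), (124, np.int64(8)), (130, np.int64(11)), (136, np.int64(16)), (142, np.int64(11)), (148, np.int64(8)), (154, np.int64(13)), (160, np.int64(15)), (166, np.int64(11)), (172, np.int64(10)), (178, np.int64(8)), (184, np.int64(13)), (190, np.int64(33)), (196, np.int64(53)), (202, np.int64(60)), (208, np.int64(61)), (214, np.int64(50)), (220, np.int64(25)), (226, np.int64(5)), (232, np.int64(7)), (238, np.int64(28)), (244, np.int64(55)), (250, np.int64(59)), (256, np.int64(31)), (262, np.int64(8)), (268, np.int64(14)), (274, np.int64(13)), (280, np.int64(12)), (286, np.int64(16)), (292, np.int64(30)), (298, np.int64(29)), (304, np.int64(15)), (310, np.int64(10)), (316, np.int64(25))]
6.1333 [ 0.6244 -0.1915  0.0873] yaw -174.9 want -175.0 d [-1.5 -0.   0.3] F [-0.2  0.3  0.2] w -0.0002 z [-0.  0. -1.] [-23.  37.  -0.  53.  -0. -29.]
```

It snapped: the peg is now at column 205, which is stop 1. Next is click 2.

>>> play_rows --delta_pos '[[1.8, -0.84, 0], [1.8, -0.84, 0], [1.8, -0.84, 0], [1.8, -0.84, 0], [1.8, -0.84, 0], [1.8, -0.84, 0], [1.8, -0.84, 0], [1.8, -0.84, 0]]' --turn '[[0, 0, 0.0524], [0, 0, 0.0524], [0, 0, 0.0524], [0, 0, 0.0524], [0, 0, 0.0524], [0, 0, 0.0524], [0, 0, 0.0524], [0, 0, 0.0524]]' --claw '[0, 0, 0, 0, 0, 0, 0, 0]'

```text
clock: 6.8
eef_pos: [0.6105, -0.1968, 0.0875]
ee_rot: [[-0.945, 0.327, 0.002], [0.327, 0.945, 0.0], [-0.002, 0.001, -1.0]]
force: [4.2, 0.7, -2.2]
width: 0.0004
grip_force: 2.0
```

>>> play_rows --delta_pos '[[1.8, -0.84, 0], [1.8, -0.84, 0], [0.6, -0.28, 0], [0, 0, 0]]' --turn '[[0, 0, 0.0524], [0, 0, 0.0524], [0, 0, 0.0175], [0, 0, 0]]' --claw '[0, 0, 0, 0]'

```text
clock: 7.13
eef_pos: [0.6049, -0.1971, 0.0874]
ee_rot: [[-0.899, 0.437, 0.0], [0.437, 0.899, -0.0], [-0.0, -0.0, -1.0]]
force: [-0.6, -0.4, 0.3]
width: -0.0002
grip_force: 0.1
```

>>> play_rows --delta_pos '[[0, 0, 0], [0, 0, 0], [0, 0, 0], [0, 0, 0]]' --turn '[[0, 0, 0], [0, 0, 0], [0, 0, 0], [0, 0, 0]]' --claw '[0, 0, 0, 0]'

```text
clock: 7.47
eef_pos: [0.6049, -0.1971, 0.0872]
ee_rot: [[-0.899, 0.437, -0.0], [0.437, 0.899, 0.0], [0.0, -0.0, -1.0]]
force: [0.4, 0.2, -0.5]
width: 0.0
grip_force: 0.0
```

```bash
python3 v.py c3; python3 w.py -116 0 .087
```

```text
0 246 209
1 203 213
2 163 202
3 136 179
4 129 149
[(100, np.int64(54)), (106, np.int64(25)), (112, np.int64(10)), (118, np.int64(11)), (124, np.int64(11)), (130, np.int64(10)), (136, np.int64(8)), (142, np.int64(9)), (148, np.int64(11)), (154, np.int64(14)), (160, np.int64(14)), (166, np.int64(21)), (172, np.int64(37)), (178, np.int64(47)), (184, np.int64(45)), (190, np.int64(38)), (196, np.int64(21)), (202, np.int64(15)), (208, np.int64(13)), (214, np.int64(13)), (220, np.int64(12)), (226, np.int64(12)), (232, np.int64(24)), (238, np.int64(44)), (244, np.int64(41)), (250, np.int64(32)), (256, np.int64(20)), (262, np.int64(15)), (268, np.int64(16)), (274, np.int64(16)), (280, np.int64(9)), (286, np.int64(13)), (292, np.int64(15)), (298, np.int64(17)), (304, np.int64(16)), (310, np.int64(5)), (316, np.int64(23))]
7.5167 [ 0.6049 -0.1971  0.0872] yaw 154.1 want 154.0 d [-1.3  0.7  0.2] F [-0.3 -0.3  0.2] w -0.0002 z [-0.  0. -1.] [-25.  35.  -3.  52.  -0.   1.]
```

View pics/c3.png

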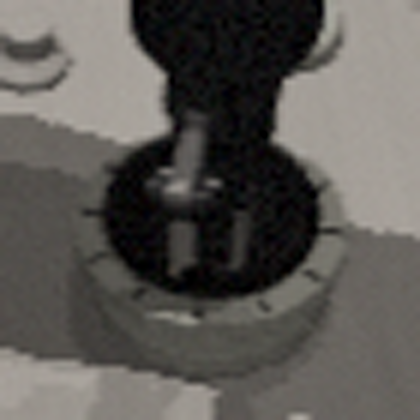

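The peg is at about (181,245), between stop 1 (203) and stop 2 (163), with no force on it. It is probably rolling slowly off the ridge, so I'll wait and check again.

>>> play_rows --delta_pos '[[0, 0, 0], [0, 0, 0], [0, 0, 0], [0, 0, 0]]' --turn '[[0, 0, 0], [0, 0, 0], [0, 0, 0], [0, 0, 0]]' --claw '[0, 0, 0, 0]'

```text
clock: 7.85
eef_pos: [0.605, -0.1971, 0.0873]
ee_rot: [[-0.899, 0.438, -0.0], [0.438, 0.899, -0.0], [0.0, -0.0, -1.0]]
force: [0.2, 0.1, -0.3]
width: 0.0001
grip_force: 0.0
```

```bash
cat > p.py <<'E'
from h import *
import sys
b=crop("side",camera("side"),313,200,70,70,6);cv2.imwrite(f"pics/{sys.argv[1]}.png",b)
for z in(.096,.071):
  print(z,[[round((x-o)*6) for x,o in zip(proj("side",[.606+.034*np.cos(a),-.159+.034*np.sin(a),z]),(313,200))] for a in np.radians(-73-15*np.arange(9))])
for r in(210,240,255):print(r,b.max(2)[r:r+12].mean(0)[100:270:6].astype(int).tolist())
E
python3 p.py c4
```

```text
0.096 [[246, 209], [225, 213], [203, 213], [182, 210], [163, 202], [147, 192], [136, 179], [129, 164], [129, 149]]
0.071 [[245, 251], [224, 255], [203, 256], [182, 252], [163, 245], [147, 234], [136, 221], [129, 206], [129, 191]]
210 [46, 17, 15, 16, 11, 11, 13, 7, 17, 9, 9, 16, 23, 26, 25, 20, 17, 11, 13, 8, 12, 12, 16, 44, 43, 34, 18, 8, 12]
240 [83, 60, 26, 8, 10, 8, 8, 16, 15, 2, 5, 24, 56, 70, 72, 61, 32, 7, 9, 16, 16, 19, 37, 59, 47, 24, 20, 18, 15]
255 [73, 79, 72, 54, 28, 7, 6, 14, 14, 9, 12, 19, 55, 69, 68, 58, 33, 10, 17, 17, 14, 18, 50, 57, 33, 16, 17, 18, 17]
```

The peg is at 45°, balanced on the ridge with the finger just touching it. I'll nudge it on by 1.5°.

>>> play_rows --delta_pos '[[0.6, -0.28, 0], [0.3, -0.14, 0], [0, 0, 0], [0, 0, 0], [0, 0, 0], [0, 0, 0], [0, 0, 0], [0, 0, 0]]' --turn '[[0, 0, 0.0175], [0, 0, 0.0087], [0, 0, 0], [0, 0, 0], [0, 0, 0], [0, 0, 0], [0, 0, 0], [0, 0, 0]]' --claw '[0, 0, 0, 0, 0, 0, 0, 0]'

```text
clock: 8.57
eef_pos: [0.604, -0.1971, 0.0873]
ee_rot: [[-0.887, 0.461, 0.0], [0.461, 0.887, 0.0], [-0.0, 0.0, -1.0]]
force: [0.5, -0.2, 0.2]
width: 0.0002
grip_force: 0.0
```

```bash
python3 p.py c5; python3 w.py -118 0 .087
```

```text
0.096 [[246, 209], [225, 213], [203, 213], [182, 210], [163, 202], [147, 192], [136, 179], [129, 164], [129, 149]]
0.071 [[245, 251], [224, 255], [203, 256], [182, 252], [163, 245], [147, 234], [136, 221], [129, 206], [129, 191]]
210 [42, 22, 6, 11, 3, 8, 13, 8, 28, 53, 51, 36, 23, 15, 18, 18, 19, 16, 10, 17, 11, 15, 30, 41, 33, 21, 19, 15, 17]
240 [85, 73, 38, 7, 14, 9, 10, 16, 32, 58, 69, 71, 61, 30, 9, 35, 24, 16, 13, 22, 12, 23, 57, 60, 37, 19, 20, 17, 9]
255 [72, 79, 80, 53, 24, 12, 2, 17, 61, 54, 34, 25, 18, 9, 9, 14, 20, 21, 13, 13, 18, 29, 61, 49, 27, 8, 8, 16, 22]
8.6167 [ 0.604  -0.1971  0.0873] yaw 152.6 want 152.0 d [-0.9  0.6  0.3] F [-0.1 -0.6 -0.2] w 0.0 z [-0.  0. -1.] [-25.  35.  -4.  52.   0.   3.]
```

The peg is at column 161, which is stop 2. The finger is at about 46.5°, so another 30° gives click 3.

>>> play_rows --delta_pos '[[1.8, -0.84, 0], [1.8, -0.84, 0], [1.8, -0.84, 0], [1.8, -0.84, 0], [1.8, -0.84, 0], [1.8, -0.84, 0], [1.8, -0.84, 0], [1.8, -0.84, 0]]' --turn '[[0, 0, 0.0524], [0, 0, 0.0524], [0, 0, 0.0524], [0, 0, 0.0524], [0, 0, 0.0524], [0, 0, 0.0524], [0, 0, 0.0524], [0, 0, 0.0524]]' --claw '[0, 0, 0, 0, 0, 0, 0, 0]'

```text
clock: 9.28
eef_pos: [0.5894, -0.1941, 0.0875]
ee_rot: [[-0.621, 0.784, 0.002], [0.784, 0.621, -0.001], [-0.002, 0.001, -1.0]]
force: [4.1, -1.6, -2.7]
width: 0.0
grip_force: 2.1
```

>>> play_rows --delta_pos '[[1.8, -0.84, 0], [1.8, -0.84, 0], [0, 0, 0], [0, 0, 0], [0, 0, 0], [0, 0, 0], [0, 0, 0], [0, 0, 0]]' --turn '[[0, 0, 0.0524], [0, 0, 0.0524], [0, 0, 0], [0, 0, 0], [0, 0, 0], [0, 0, 0], [0, 0, 0], [0, 0, 0]]' --claw '[0, 0, 0, 0, 0, 0, 0, 0]'

```text
clock: 9.95
eef_pos: [0.5852, -0.1918, 0.0874]
ee_rot: [[-0.538, 0.843, 0.0], [0.843, 0.538, -0.0], [-0.0, 0.0, -1.0]]
force: [1.2, -1.2, 0.4]
width: -0.0002
grip_force: 0.4
```

```bash
python3 p.py c6; python3 w.py -148 0 .087
```

```text
0.096 [[246, 209], [225, 213], [203, 213], [182, 210], [163, 202], [147, 192], [136, 179], [129, 164], [129, 149]]
0.071 [[245, 251], [224, 255], [203, 256], [182, 252], [163, 245], [147, 234], [136, 221], [129, 206], [129, 191]]
210 [44, 16, 4, 9, 14, 17, 18, 17, 12, 8, 14, 20, 47, 59, 49, 38, 53, 32, 17, 12, 13, 9, 11, 14, 19, 16, 18, 8, 15]
240 [84, 67, 35, 10, 10, 39, 43, 23, 12, 12, 11, 25, 51, 58, 50, 38, 52, 36, 12, 13, 9, 13, 16, 15, 18, 12, 6, 14, 10]
255 [73, 79, 79, 59, 29, 12, 10, 3, 10, 16, 14, 37, 51, 52, 33, 21, 17, 14, 7, 8, 14, 8, 12, 13, 11, 11, 15, 16, 11]
10.0 [ 0.5852 -0.1917  0.0874] yaw 122.5 want 122.0 d [-0.3  1.   0.4] F [ 1.2 -0.8  1. ] w -0.0001 z [ 0. -0. -1.] [-25.  33.  -7.  50.  -0.  33.]
```

View pics/c6.png

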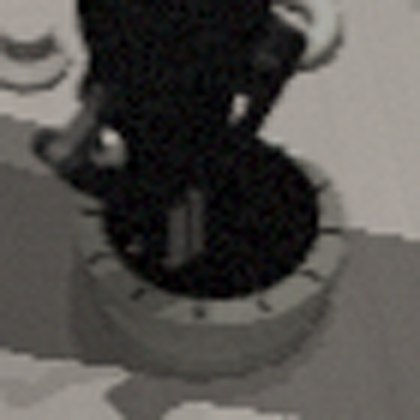

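The fingers, at (185,230), hide the peg; the white line is at about (133,242). The remaining 1.5 N suggests it is just short of the ridge, so I'll nudge it by 1.5°.

>>> play_rows --delta_pos '[[0.6, -0.28, 0], [0.3, 0, 0], [0, 0, 0], [0, 0, 0], [0, 0, 0], [0, 0, 0], [0, 0, 0], [0, 0, 0]]' --turn '[[0, 0, 0.0175], [0, 0, 0.0087], [0, 0, 0], [0, 0, 0], [0, 0, 0], [0, 0, 0], [0, 0, 0], [0, 0, 0]]' --claw '[0, 0, 0, 0, 0, 0, 0, 0]'

```text
clock: 10.67
eef_pos: [0.5843, -0.1911, 0.0873]
ee_rot: [[-0.515, 0.857, -0.0], [0.857, 0.515, 0.0], [0.0, -0.0, -1.0]]
force: [-0.5, -0.2, 0.3]
width: -0.0001
grip_force: 0.0
```

```bash
cat > l.py <<'E'
from h import *
import sys
# white-line blob angle: project rim circle, brightness along it in dial-angle
im=camera("side");cv2.imwrite(f"pics/{sys.argv[1]}.png",crop("side",im,313,200,70,70,6))
a=np.arange(-10,136,3)
for r in(.040,.042):
  P=np.array([proj("side",[.606+r*np.cos(t),-.159+r*np.sin(t),.07]) for t in np.radians(-73.-a)],np.float32)
  g=cv2.remap(im.max(2),P[:,:1],P[:,1:],cv2.INTER_LINEAR).ravel()
  print(r,[(int(x),int(y)) for x,y in zip(a,g) if y>25])
E
python3 l.py c7; python3 w.py -150 0 .087
```

```text
0.04 [(47, 34), (50, 41), (53, 45), (56, 43), (59, 27), (86, 29), (89, 50), (92, 50), (95, 40), (98, 33)]
0.042 [(50, 26), (53, 28), (56, 29), (86, 26), (89, 55), (92, 59), (95, 36)]
10.7167 [ 0.5844 -0.1911  0.0873] yaw 121.0 want 120.0 d [-0.   0.8  0.3] F [-0.7  0.9  0.7] w -0.0 z [-0.  0. -1.] [-25.  33.  -7.  50.   0.  34.]
```

The white line is at about 91°, which is stop 3. The last click is another 30°, to about 107° — past the 105° ridge and short of the 120° stop.

>>> play_rows --delta_pos '[[1.8, -0.78, 0], [1.8, -0.78, 0], [1.8, -0.78, 0], [1.8, -0.78, 0], [1.8, -0.78, 0], [1.8, -0.78, 0], [1.8, -0.78, 0], [1.8, -0.84, 0]]' --turn '[[0, 0, 0.0524], [0, 0, 0.0524], [0, 0, 0.0524], [0, 0, 0.0524], [0, 0, 0.0524], [0, 0, 0.0524], [0, 0, 0.0524], [0, 0, 0.0524]]' --claw '[0, 0, 0, 0, 0, 0, 0, 0]'

```text
clock: 11.38
eef_pos: [0.5737, -0.1807, 0.0874]
ee_rot: [[-0.119, 0.993, 0.0], [0.993, 0.119, -0.002], [-0.002, 0.0, -1.0]]
force: [0.6, -4.8, -1.0]
width: 0.0
grip_force: 2.2
```

>>> play_rows --delta_pos '[[1.2, -0.56, 0], [1.2, -0.56, 0], [0.6, -0.28, 0], [0, 0, 0], [0, 0, 0], [0, 0, 0], [0, 0, 0], [0, 0, 0]]' --turn '[[0, 0, 0.035], [0, 0, 0.035], [0, 0, 0.0175], [0, 0, 0], [0, 0, 0], [0, 0, 0], [0, 0, 0], [0, 0, 0]]' --claw '[0, 0, 0, 0, 0, 0, 0, 0]'

```text
clock: 12.05
eef_pos: [0.5717, -0.177, 0.0873]
ee_rot: [[-0.035, 0.999, -0.0], [0.999, 0.035, 0.0], [0.0, -0.0, -1.0]]
force: [-2.1, -2.1, 0.3]
width: 0.0001
grip_force: 1.1
```

```bash
python3 l.py c8; python3 w.py -179 0 .087
```

```text
0.04 [(80, 32), (83, 59), (86, 67), (89, 62), (92, 58), (95, 54), (98, 43), (101, 35), (104, 30), (107, 28), (122, 30), (125, 35), (128, 32), (131, 26)]
0.042 [(80, 30), (83, 50), (86, 59), (89, 48), (92, 37), (95, 26)]
12.1 [ 0.5718 -0.177   0.0873] yaw 92.0 want 91.0 d [0.4 0.6 0.3] F [-0.6 -2.1  0.4] w 0.0 z [-0. -0. -1.] [-24.  31. -10.  49.  -0.  64.]
```

View pics/c8.png

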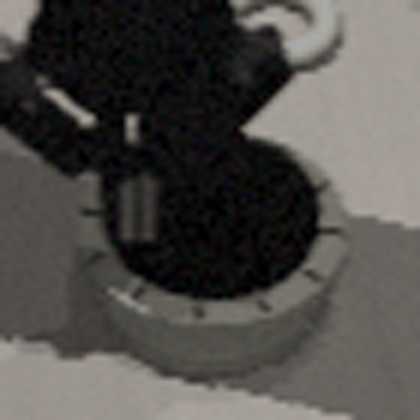

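The fingers cover the peg. Force is falling (2 N, from 4.8), so it is just short of the ridge; I'll nudge it by 1.5°.

>>> play_rows --delta_pos '[[0.6, -0.1, 0], [0.4, 0, 0], [0, 0, 0], [0, 0, 0], [0, 0, 0], [0, 0, 0], [0, 0, 0], [0, 0, 0]]' --turn '[[0, 0, 0.0175], [0, 0, 0.0087], [0, 0, 0], [0, 0, 0], [0, 0, 0], [0, 0, 0], [0, 0, 0], [0, 0, 0]]' --claw '[0, 0, 0, 0, 0, 0, 0, 0]'

```text
clock: 12.77
eef_pos: [0.5718, -0.176, 0.0873]
ee_rot: [[-0.009, 1.0, 0.0], [1.0, 0.009, 0.0], [0.0, 0.0, -1.0]]
force: [-0.5, 0.2, -0.5]
width: 0.0001
grip_force: 0.0
```

```bash
python3 l.py c9; python3 w.py -180 0 .087
```

```text
0.04 [(80, 32), (83, 59), (86, 67), (89, 61), (92, 56), (95, 50), (98, 44), (101, 38), (104, 38), (107, 33), (113, 26), (116, 29), (119, 34), (122, 35), (125, 36), (128, 44), (131, 46), (134, 35)]
0.042 [(80, 29), (83, 48), (86, 59), (89, 48), (92, 36), (95, 28), (128, 26)]
12.8167 [ 0.5717 -0.176   0.0873] yaw 90.5 want 90.0 d [-0.   0.3  0.3] F [ 0.2 -0.1  0.4] w 0.0003 z [ 0.  0. -1.] [-24.  31. -10.  49.   0.  65.]
```

No force now. To be sure it isn't balanced on the ridge, I'll add 2° (still 10° short of the stop) and then back straight away from the peg.

>>> play_rows --delta_pos '[[0.6, -0.2, 0], [0.6, -0.2, 0], [0, 0, 0], [0, 0, 0], [0, 0, 0], [0, 0, 0]]' --turn '[[0, 0, 0.0175], [0, 0, 0.0175], [0, 0, 0], [0, 0, 0], [0, 0, 0], [0, 0, 0]]' --claw '[0, 0, 0, 0, 0, 0]'

```text
clock: 13.32
eef_pos: [0.5713, -0.1748, 0.0873]
ee_rot: [[0.026, 1.0, -0.0], [1.0, -0.026, -0.0], [-0.0, -0.0, -1.0]]
force: [-0.6, 0.6, -0.4]
width: -0.0001
grip_force: 0.0
```

>>> play_rows --delta_pos '[[-5, 0, 0], [-5, 0, 0], [0, 0, -20], [0, 0, -30], [0, 0, -30], [0, 0, -30], [0, 0, -30], [-30, -30, 0], [-30, -30, 0], [-30, -30, 0]]' --turn '[[0, 0, 0], [0, 0, 0], [0, 0, 0], [0, 0, 0], [0, 0, 0], [0, 0, 0], [0, 0, 0], [0, 0, 0], [0, 0, 0], [0, 0, 0]]' --claw '[0, 0, 0, 0, 0, 0, 0, 0, 0, 0]'

```text
clock: 14.15
eef_pos: [0.4797, -0.272, 0.2279]
ee_rot: [[0.025, 1.0, 0.001], [1.0, -0.025, -0.001], [-0.001, 0.001, -1.0]]
force: [1.2, -1.1, 0.3]
width: 0.0001
grip_force: 0.0
```

>>> play_rows --delta_pos '[[-20, -30, 0], [-20, -30, 0], [0, 0, 0], [0, 0, 0]]' --turn '[[0, 0, 0], [0, 0, 0], [0, 0, 0], [0, 0, 0]]' --claw '[0, 0, 0, 0]'

```text
clock: 14.48
eef_pos: [0.4179, -0.3107, 0.2276]
ee_rot: [[0.03, 1.0, 0.0], [1.0, -0.03, -0.0], [-0.0, 0.0, -1.0]]
force: [1.2, 0.1, 0.4]
width: 0.0002
grip_force: 0.0
```

```bash
python3 l.py c10; python3 - <<'E'
from h import *
t=camera("top");cv2.imwrite("pics/f.png",np.hstack([crop("top",t,345,155,56,56,7),cv2.resize(cv2.imread("pics/c10.png"),(392,392))]))
E
```

```text
0.04 [(-10, 30), (-1, 26), (2, 30), (5, 31), (8, 29), (11, 30), (14, 31), (26, 30), (29, 29), (38, 27), (47, 28), (68, 30), (71, 32), (74, 31), (77, 30), (80, 27), (86, 28), (89, 31), (92, 27), (104, 27), (113, 36), (116, 62), (119, 103), (122, 90), (125, 63), (128, 62), (131, 67), (134, 72)]
0.042 [(-10, 30), (-7, 28), (2, 27), (5, 28), (11, 29), (14, 30), (17, 26), (20, 26), (23, 27), (26, 29), (29, 29), (32, 27), (35, 31), (38, 30), (41, 26), (44, 27), (47, 30), (50, 27), (53, 26), (65, 31), (68, 30), (71, 29), (77, 28), (80, 32), (92, 26), (95, 26), (104, 28), (107, 28), (110, 27), (113, 36), (116, 59), (119, 104), (122, 100), (125, 80), (128, 66), (131, 57), (134, 66)]
```

View pics/f.png

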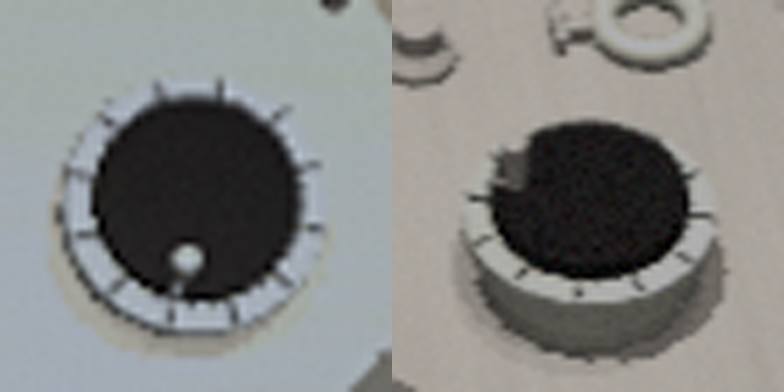

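The white line peaks at about 120°. The top view has the peg at (188,257), in line with the fourth tick, and the robot is clear of the bench. I'll hand the job in.

```bash
python3 -c "
from bench import *
print(robot.sign_off())"
```

```text
the job is handed in; nothing more can be done
None
```

I turned the large dial four clicks clockwise and it now rests in its fourth stop (about 120° in the final camera check). The arm is clear, I never moved near the smaller valve or the loose parts, and the job is handed in; no verdict came back.

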